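# Seat the lens barrel in the V-block and hold it pressed

### The job

Swing the magnifier about a quarter turn aside on its stiff arm, so that it stays clear of the V-block. Then take the lens barrel with the wide collar from the rack, lay it in the middle of the V-block with the collar just outside the block's end, and press it down onto both faces of the V with a firm 10 to 20 newtons without slamming it. Finish while still holding it pressed there, and leave the other things where they are.

Things in the scene. Friction and masses are not known exactly. Their poses are not given: they have to be found in the camera images.
- v_seat (a point): Seat of the aluminium V-block (50 mm along y, 60 mm wide, 90 degree groove open upwards; base plate fixed, its place and yaw vary). The point is where the seated barrel's centre line must lie, half-way along the groove, 71 mm above the table, 31 mm above the bottom of the V and 12 mm above the block's highest edges, 19 mm either side. Groove along y, z up, +x towards the magnifier's post.
- cheek_near: The half of the V-block on the -x side of the groove, with one of the two sloping faces; outside its top edge the shoulder slopes down at 45 degrees. It stands on a level steel base plate, 205 x 110 x 12 mm. Its origin lies under the middle of the groove at table height.
- cheek_far: The half of the V-block on the +x side of the groove, with the other sloping face. Same origin and axes.
- magnifier (a joint): Angle (rad) of the magnifier's arm about its upright post. At 0 the lens hangs right over the V-block, in the way; it grows as the arm swings clockwise seen from above, to the +y side of v_seat (the rack's side), up to a stop at 1.75 (other stop -0.35). Friction joint, about 0.35 N m: it stays where it is left. A quarter turn aside is about 1.5.
- post_axis (a point): On the axis of the magnifier's upright post (16 mm thick, top cap 24 mm thick, 194 mm above the table), 160 mm above the table and 130 mm from v_seat along its +x.
- mag_pin (a point): Upright black hand pin, 14 mm thick, on top of the magnifier's level arm (14 mm wide), 75 mm from the post axis. Point on the pin's axis, 198 mm above the table; pin's top at 212 mm, arm's top face at 168 mm. The round magnifier (black rim 88 mm across, 16 mm thick, its middle 162 mm above the table) is at the arm's end, 130 mm from the post axis.
- barrel_mid (a point): Lens barrel to be seated: black cylinder, 44 mm diameter, 80 mm long, with a wider collar (60 mm diameter, 12 mm long) on one end; about 0.2 kg. It lies level in one of the rack's three slots. Point on its centre line at the middle of the 80 mm part; y runs along it towards the collar, which spans 40 to 52 mm from the point. The centre line starts 53 mm above the table.
- rack: Grey plastic rack, fixed, 235 x 66 mm; origin at the middle of its underside. Three slots at x = -80, 0 and 80 mm in its frame, each of two V-notched ribs 7 mm thick at y = -28 and 28 mm, 41 mm high; the tubes lie along its y. Which tube lies in which slot varies, as do place and yaw.
- plain_tube_mid (a point): Centre of a plain black tube, 44 mm in diameter and 92 mm long, without a collar, in the rack (centre line 53 mm above the table). Leave alone.
- slim_tube_mid (a point): Centre of a slim black tube, 30 mm in diameter and 92 mm long, in the rack (centre line 43 mm above the table). Leave alone.
- monocular_mid (a point): Half-way up a black pocket rangefinder standing on the table, 36 x 76 mm, 133 mm high. Leave alone.
- cell_a_mid (a point): Half-way up a battery cell standing on end, 19 mm in diameter, 67 mm high. Leave alone.
- cell_b_mid (a point): The same for the second battery cell. Leave alone.
- lock_ring_mid (a point): Centre of a flat dark steel lock ring, 48 mm in diameter, 7 mm high, on the table. Leave alone.
- bottle_mid (a point): Half-way up a white bottle, 60 mm in diameter, 130 mm high. Leave alone.
- driver_grip (a point): Handle of a screwdriver lying on the table, 150 mm long. Leave alone.
- barrel: The same lens barrel as a body; its origin is the same point.

How it is judged:
By the outcome, as a careful person would: the job done as asked, in the order asked, and still so for the second after the job is handed in, while the arm keeps its last pose, push and grip.
It also fails if it takes over 64 s, if anything falls off the work surface, if the arm or the gripper's body presses on something with over 40 N, if the wrist force passes 120 N, or if a joint passes its speed limit or range.

### The arm

A 6-joint arm with a two-finger parallel gripper is mounted at the origin on the work surface. World frame = base frame: x ahead of the robot, y to its left, z up, the work surface at z = 0. Lengths are in m, angles in rad, forces in N, time in s.
With the tool pointing down it reaches from about 0.375 to 0.75 m from the base axis. Payload 9 kg.
Tool frame: the origin (TCP) lies where the fingers leave the gripper's body, on its centre line; the fingertips stand 73 mm ahead of it and the grasp point (between the pads) lies 54 mm ahead of it (arm.nose_length is the distance from the TCP to the fingertips, in m); z points along the fingers, y is the line along which they close (so a half turn about z gives the same grasp; the last joint's range is limited). The gripper opens to 85 mm and grips with 20 to 120 N. Pads are 22 mm wide; open, the fingers measure 114 mm over their backs; the gripper's body (76 mm by 85 mm) begins 54 mm behind the grasp point. The pads swing forward as they close: fully open they stand 13 mm farther back than shut.
Start: joints at [0.91, 0.104, 0.097, 1.564, 0, 1.353], TCP at [0.257, 0.542, 0.304] pointing down, gripper open.
Joint ranges: [-2.99, 2.99], [-0.84, 1.86], [-1.1, 1.16], [-1.84, 2.11], [-1.51, 1.56], [-3.14, 3.14]. Speed limits (rad/s): [2.22, 2.22, 2.57, 3.14, 3.14, 3.14].

### API

Orientations are given as a unit quaternion [x, y, z, w].
In Python, from plant import arm gives the robot as it stands. The module is installed in compiled form; this text tells all that it offers.
- The arm moves only by the tool move_arm, never from a script. Its argument "moves" is one flat list of numbers, 5 for each row, row after row: the shift along the world's x, y, z in mm, then the turn about the world's z in degrees, then the closure, from 0 (fully open) to 1 (shut). In form: [dx, dy, dz, turn, grip, dx, dy, dz, turn, grip, ...]. A call has 1 to 10 rows; each row shifts and turns the commanded pose from where the row before left it; what a row does not reach is not made up. A row lasts 1/10 s, in which the tool goes at most 50 mm and 8.59 degrees, less where a joint would pass 70% of its speed; a pose out of reach is approached as far as the arm can. A call with a gripper value outside its range is refused whole. The fingers move at their own pace and stop on an object; the grip force is fixed at half the most. Time passes only in rows, so rows that do not move let the fingers close. It gives the time, the measured TCP pose, the force, the opening and the grip force at its end, in the units of the state.
- arm.state(): the state, without advancing time (a new reading comes with each control period).
- arm.capture(name): name is "side" or "top" or "wrist"; returns the picture (384x512x3 uint8, blue, green, red); there is no depth.
- arm.camera_model(name): a dict with "fov_y" (degrees; the focal length in pixels is half the picture's height over the tangent of half this angle, whatever the lens; pixels are square), "cx", "cy" (the principal point, pixels), "R" (3x3) and "t" (3): a world point X has camera coordinates R X + t; the wrist camera has in their place "T_tool_cam" (4x4, takes a point from camera to tool coordinates, whose origin is the TCP and whose axes are the flange's). Camera axes: x right, y down, z forward; pixel columns grow to the right and rows downward; lengths in m; the calibration is good to about 2 mm. A picture is of the moment at which its call begins: read the wrist's pose just before it. camera_model takes no time and is no camera call.
- arm.finish_job(): hands the job in; it is judged then, once.
The state is a dict: "time": time; "joint_positions": joint angles; "qd": joint speeds; "effort": joint torques, N m; "eef_pos": TCP position; "orientation": TCP orientation; "ft_force": force on the tool from outside, world axes, zero at the start; "wrist_torque": the same for the moment, N m; "width": finger opening in m; "gripper_force": force on a finger pad.
Only numpy, scipy, OpenCV 4.12 (cv2) and the standard library are available. Lean on these libraries where they do the work, as an engineer would, in place of code of your own. Each camera call takes 0.05 s, during which the arm holds its last target. There are 200 camera calls.

## Working session

There is one attempt and no reset: what is moved stays moved. The work goes in short steps, Python scripts to look and compute and a tool call to move; the robot and the scene stay as the last step left them, time stands still between calls to the robot, and variables do not carry over. Pictures are saved under pics/ and viewed, at most 10 in all, crops included, and the job is handed in when it is done.

Besides the shell and the picture viewer there is one more tool, called after "Emit:" by a JSON object that holds its "op" and its "data", one argument or row to a line. move_arm: Moves the arm, as the interface text tells. Its arguments: {"type":"object","properties":{"moves":{"type":"array","items":{"type":"number"}}},"required":["moves"]}

```bash
mkdir -p pics; cat > h.py <<'E'
import numpy as np, cv2
from plant import arm
from scipy.spatial.transform import Rotation as Ro
def cam(name):
    m=arm.camera_model(name)
    f=192/np.tan(np.radians(m['fov_y'])/2)
    if name=='wrist':
        s=arm.state(); T=np.eye(4); T[:3,:3]=Ro.from_quat(s['orientation']).as_matrix(); T[:3,3]=s['eef_pos']
        W=T@np.array(m['T_tool_cam']); R=W[:3,:3].T; t=-R@W[:3,3]
    else: R=np.array(m['R']);t=np.array(m['t'])
    return f,m['cx'],m['cy'],R,t
def ray(c,u,v,z):
    f,cx,cy,R,t=c; d=R.T@np.array([(u-cx)/f,(v-cy)/f,1]); o=-R.T@t
    return o+d*(z-o[2])/d[2]
def proj(c,X):
    f,cx,cy,R,t=c; p=R@np.array(X)+t; return np.array([cx+f*p[0]/p[2],cy+f*p[1]/p[2]])
E
python3 - <<'E'
from h import *
for n in('side','top','wrist'):
    c=cam(n); print(n,c[0],c[1],c[2],-c[3].T@c[4],c[3].round(2).tolist(),{k:v for k,v in arm.camera_model(n).items() if k not in('R','t')})
a=arm.capture('top');cv2.imwrite('pics/top0.png',cv2.resize(a,(800,600)));np.save('top0.npy',a)
b=arm.capture('side');cv2.imwrite('pics/side0.png',b);np.save('side0.npy',b)
s=arm.state();print(s)
E
```

```text
side 376.2627841512489 253.201475635044 191.6417428457002 [ 0.51088039 -0.82074427  0.68855452] [[1.0, -0.05, -0.01], [-0.04, -0.59, -0.81], [0.03, 0.81, -0.59]] {'fov_y': 54.0687744510983, 'cx': 253.201475635044, 'cy': 191.6417428457002}
top 412.6409769584724 250.46288577867807 188.09541489396645 [ 0.47726803 -0.061879    1.28557511] [[-0.03, -1.0, -0.01], [-1.0, 0.03, -0.06], [0.06, 0.01, -1.0]] {'fov_y': 49.904696245814414, 'cx': 250.46288577867807, 'cy': 188.09541489396645}
wrist 292.30972250698744 254.4540100014211 193.01329866643627 [0.18130757 0.57864634 0.37266122] [[0.43, 0.9, -0.0], [0.85, -0.4, 0.33], [0.3, -0.14, -0.94]] {'fov_y': 66.59682359933858, 'cx': 254.4540100014211, 'cy': 193.01329866643627, 'T_tool_cam': array([[-5.02789460e-04, -9.44406477e-01, -3.28779794e-01,
         8.40734653e-02],
       [ 9.99999836e-01, -5.65561111e-04,  9.52923507e-05,
         6.82242630e-04],
       [-2.75939779e-04, -3.28779692e-01,  9.44406606e-01,
        -6.95088775e-02],
       [ 0.00000000e+00,  0.00000000e+00,  0.00000000e+00,
         1.00000000e+00]])}
{'time': 0.1, 'joint_positions': array([9.10287211e-01, 1.04666403e-01, 9.65495996e-02, 1.56391144e+00,
       3.64005843e-05, 1.35308360e+00]), 'qd': array([ 4.05459785e-05, -1.05378451e-03,  3.26723293e-03, -9.65794422e-04,
       -1.41881499e-04,  5.28644500e-04]), 'effort': array([ 4.36353104e-03, -5.58207965e+01,  5.04720891e+01,  1.31018384e-02,
       -3.59499008e-04, -5.42752923e-05]), 'eef_pos': array([0.25693619, 0.54196492, 0.30318574]), 'orientation': array([ 2.19593872e-01,  9.75591181e-01, -5.49785577e-04, -2.78339384e-04]), 'ft_force': array([1.13263488, 0.22920307, 0.47121117]), 'wrist_torque': array([-0.0306104 , -0.01967571,  0.02112415]), 'gripper_force': 0.0, 'width': 0.08556557759155083}
```

View pics/top0.png

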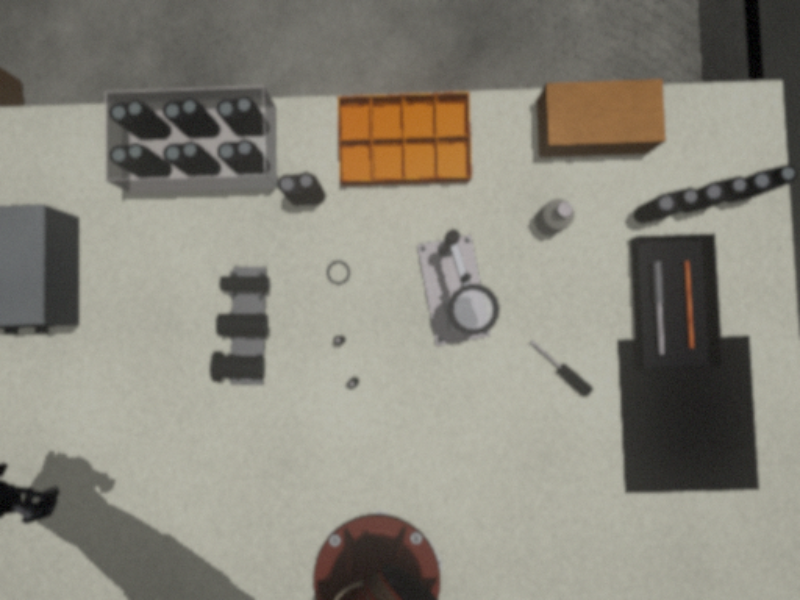

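View pics/side0.png

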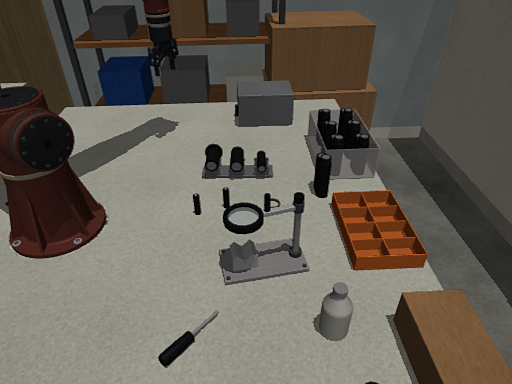

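The top view (800 px scale) shows the collared barrel in the lowest rack slot at about (238,367), with its collar to the left (+y). The post cap is at (450,240), the pin at (465,278) and the lens at (473,308). The side view shows the block under the lens and the rack at (237,165).

```bash
python3 - <<'E'
from h import *
c=cam('top'); a=np.load('top0.npy')
R=lambda u,v,z:ray(c,u*.64,v*.64,z).round(4)
print('post',R(451,238,.194),'pin',R(466,277,.212),'lens',R(473,308,.17))
print('barrel collar',R(212,367,.053),'end',R(265,368,.053),'rack slots', R(244,284,.043),R(242,325,.053))
cr=a[130:240,255:330]; cr2=a[160:255,125:185]
A=cv2.resize(cr,None,fx=5.4,fy=5.4,interpolation=cv2.INTER_CUBIC);B=cv2.resize(cr2,None,fx=6,fy=6,interpolation=cv2.INTER_CUBIC)
h=max(A.shape[0],B.shape[0]);o=np.zeros((h,A.shape[1]+B.shape[1],3),np.uint8);o[:A.shape[0],:A.shape[1]]=A;o[:B.shape[0],A.shape[1]:]=B
print(o.shape,A.shape);cv2.imwrite('pics/crop0.png',o)
E
```

```text
post [ 0.6335 -0.1532  0.194 ] pin [ 0.5647 -0.1744  0.212 ] lens [ 0.5141 -0.1889  0.17  ]
barrel collar [0.4201 0.2993 0.053 ] end [0.4153 0.1979 0.053 ] rack slots [0.578  0.2379 0.043 ] [0.4986 0.2406 0.053 ]
(594, 765, 3) (594, 405, 3)
```

View pics/crop0.png

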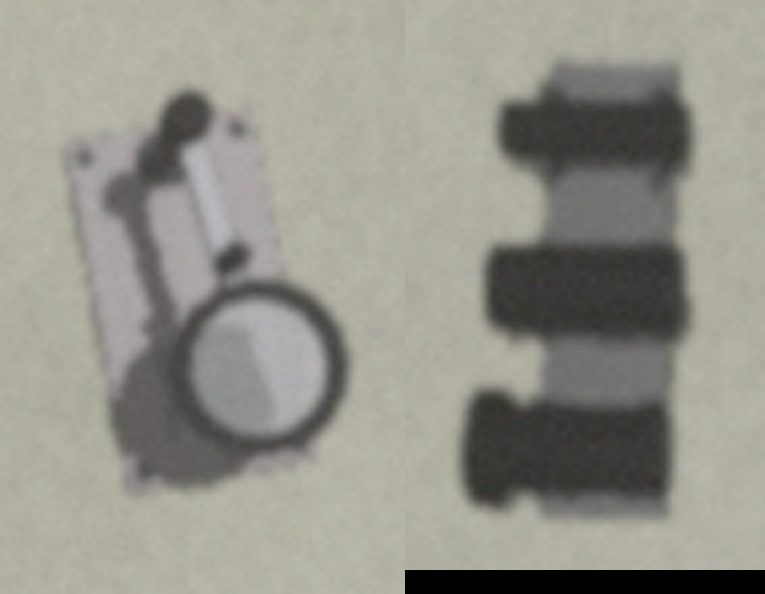

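The crop shows the post cap at (187,117), the pin at (232,257) and the lens centre at (260,365). The plate corners are at (67,143), (250,110), (315,455) and (127,490). The barrel lies at right (collar x 465–517, end 668, axis y≈450).

```bash
python3 - <<'E'
from h import *
c=cam('top')
R=lambda u,v,z:ray(c,255+u/5.4-.4,130+v/5.4-.4,z)
p,q,l=R(187,117,.194),R(232,257,.210),R(260,365,.168)
print('post',p,'pin',q,'lens',l,np.linalg.norm((p-q)[:2]),np.linalg.norm((p-l)[:2]))
K=[R(*k,.012) for k in((67,143),(250,110),(315,455),(127,490))]
for i in range(4):
    d=K[(i+1)%4]-K[i];print(K[i].round(4),np.linalg.norm(d),np.degrees(np.arctan2(d[1],d[0])))
print('platecentre',np.mean(K,0))
d=p-l;print('arm ang',np.degrees(np.arctan2(d[1],d[0])))
Q=lambda u,v,z:ray(c,125+(u-405)/6-.4,160+v/6-.4,z)
print(Q(465,448,.053),Q(517,450,.055),Q(668,452,.053),'plain',Q(488,290,.053),Q(686,292,.053),'slim',Q(500,130,.043),Q(690,132,.043))
# barrel side edges, top/bottom
for u in(535,655):print(Q(u,404,.053),Q(u,496,.053))
E
```

```text
post [ 0.63631005 -0.15485373  0.194     ] pin [ 0.56517056 -0.17283913  0.21      ] lens [ 0.51393355 -0.18921644  0.168     ] 0.07337780312314962 0.12710941213201288
[ 0.65  -0.101  0.012] 0.1068519693342987 -81.50198217979941
[ 0.6657 -0.2066  0.012 ] 0.20105755778376072 -171.50143540963793
[ 0.4669 -0.2364  0.012 ] 0.1088579870511959 98.84887391583727
[ 0.4501 -0.1288  0.012 ] 0.20173409043188353 7.929391273270897
platecentre [ 0.55818133 -0.16818899  0.012     ]
arm ang 15.684476945915998
[0.4220579  0.30252057 0.053     ] [0.42041673 0.27603761 0.055     ] [0.41717888 0.2013435  0.053     ] plain [0.5002236  0.28997986 0.053     ] [0.49630184 0.19093499 0.053     ] slim [0.58096093 0.28566064 0.043     ] [0.57702355 0.18949482 0.043     ]
[0.44285103 0.26727515 0.053     ] [0.39733221 0.26794163 0.053     ]
[0.44112019 0.20740243 0.053     ] [0.39563509 0.20819753 0.053     ]
```

Emit:
{"op": "move_arm", "data": {
  "moves": [15,-36,0,2,0,15,-36,0,2,0,15,-36,0,2,0,15,-36,0,2,0,15,-36,0,2,0,15,-36,0,2,0,15,-36,0,2,0,15,-36,0,2,0,15,-36,0,2,0,15,-36,0,2,0]
}}

```text
time: 1.1
eef_pos: [0.4073, 0.1807, 0.3037]
orientation: [0.046, 0.999, 0.0, -0.0]
ft_force: [1.5, -0.3, 0.6]
width: 0.0856
gripper_force: 0.0
```

Emit:
{"op": "move_arm", "data": {
  "moves": [15,-36,0,2,0,15,-36,0,2,0,16,-36,0,2,0,16,-36,0,2,0,16,-36,0,2,0.4,16,-36,0,2,0.4,16,-36,0,2,0.4,16,-36,0,2,0.4,16,-36,0,2,0.4,16,-31,0,3,0.4]
}}

```text
time: 2.1
eef_pos: [0.5654, -0.1747, 0.3034]
orientation: [-0.136, 0.991, 0.0, -0.0]
ft_force: [-0.5, 0.7, 0.4]
width: 0.0513
gripper_force: 0.0
```

```bash
python3 - <<'E'
from h import *
s=arm.state();print(s['time'],s['eef_pos'],s['width'],s['ft_force'],s['joint_positions']);m=Ro.from_quat(s['orientation']).as_matrix();print(m.round(3))
c=cam('wrist');np.save('cw.npy',np.array([c[0],c[1],c[2],*c[3].ravel(),*c[4]]))
a=arm.capture('wrist');np.save('w1.npy',a);cv2.imwrite('pics/w1.png',a)
print('pred pin',proj(c,[.565,-.174,.212]),'post',proj(c,[.636,-.154,.194]))
E
```

```text
2.1 [ 0.56537623 -0.17473921  0.30338075] 0.05131605456578081 [-0.53516919  0.73791221  0.37152286] [-5.20547683e-01  7.94389626e-02  7.02574812e-02  1.56228221e+00
 -6.78255011e-06 -7.94174329e-01]
[[-0.963 -0.27  -0.001]
 [-0.27   0.963  0.   ]
 [ 0.     0.    -1.   ]]
pred pin [255.75301164 235.56276178] post [255.63946298 312.06179499]
```

View pics/w1.png

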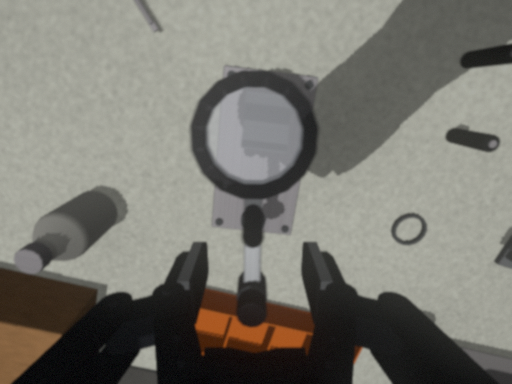

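The wrist view shows the pin top at about (251,240), midway between the fingers, and the post cap at (251,310). Both are within 3 mm of the predicted positions, so I'll descend and grip the pin.

Emit:
{"op": "move_arm", "data": {
  "moves": [0,-2,-14,0,0.4,0,0,-15,0,0.4,0,0,-15,0,0.4,0,0,-10,0,0.4,0,0,0,0,0.95,0,0,0,0,0.95,0,0,0,0,0.95,0,0,0,0,0.95,0,0,0,0,0.95,0,0,0,0,0.95]
}}

```text
time: 3.15
eef_pos: [0.5653, -0.1748, 0.2508]
orientation: [-0.136, 0.991, -0.0, 0.0]
ft_force: [-2.1, 2.8, 5.8]
width: 0.0122
gripper_force: 58.9
```

```bash
python3 - <<'E'
from h import *
s=arm.state();print(s['time'],s['eef_pos'],s['width'],s['ft_force'],s['gripper_force'])
# arc rows about post, clockwise
P=np.array([.6365,-.1555]);r=s['eef_pos'][:2]-P;print(np.linalg.norm(r),np.degrees(np.arctan2(*r[::-1])))
n=31;last=np.zeros(2)
for i in range(1,n+1):
    a=np.radians(-3*i);d=(np.array([[np.cos(a),-np.sin(a)],[np.sin(a),np.cos(a)]])@r-r)*1000;dd=np.round(d-last,0);last=last+dd
    print(int(dd[0]),int(dd[1]),end=' | ')
E
```

```text
3.15 [ 0.56526345 -0.17478462  0.25077768] 0.012245348392282512 [-2.05041419  2.84078512  5.81802279] 58.94584894180298
0.0738006930676039 -164.85238121033763
-1 4 | -1 4 | 0 3 | 0 4 | -1 4 | 1 4 | 0 4 | 0 4 | 1 3 | 1 4 | 1 4 | 1 4 | 2 3 | 1 4 | 2 3 | 2 3 | 2 4 | 3 3 | 2 3 | 3 2 | 3 3 | 3 3 | 3 2 | 3 2 | 3 2 | 4 2 | 3 2 | 4 1 | 3 1 | 4 2 | 4 0 |
```

Emit:
{"op": "move_arm", "data": {
  "moves": [-1,4,0,-3,0.95,-1,4,0,-3,0.95,0,3,0,-3,0.95,0,4,0,-3,0.95,-1,4,0,-3,0.95,1,4,0,-3,0.95,0,4,0,-3,0.95,0,4,0,-3,0.95,1,3,0,-3,0.95,1,4,0,-3,0.95]
}}

```text
time: 4.15
eef_pos: [0.5651, -0.1373, 0.2507]
orientation: [0.126, 0.992, -0.001, 0.0]
ft_force: [-3.8, -1.5, 6.5]
width: 0.0121
gripper_force: 59.0
```

Emit:
{"op": "move_arm", "data": {
  "moves": [1,4,0,-3,0.95,1,4,0,-3,0.95,2,3,0,-3,0.95,1,4,0,-3,0.95,2,3,0,-3,0.95,2,3,0,-3,0.95,2,4,0,-3,0.95,3,3,0,-3,0.95,2,3,0,-3,0.95,3,2,0,-3,0.95]
}}

```text
time: 5.15
eef_pos: [0.5839, -0.1033, 0.2507]
orientation: [0.378, 0.926, 0.0, -0.0]
ft_force: [-7.4, 5.9, 8.8]
width: 0.0126
gripper_force: 59.3
```

Emit:
{"op": "move_arm", "data": {
  "moves": [3,3,0,-3,0.95,3,3,0,-3,0.95,3,2,0,-3,0.95,3,2,0,-3,0.95,3,2,0,-3,0.95,4,2,0,-3,0.95,3,2,0,-3,0.95,4,1,0,-3,0.95,3,1,0,-3,0.95,4,2,0,-3,0.95]
}}

```text
time: 6.15
eef_pos: [0.6173, -0.0829, 0.2508]
orientation: [0.605, 0.796, 0.001, -0.0]
ft_force: [-2.6, 3.8, 5.6]
width: 0.0124
gripper_force: 59.0
```

Emit:
{"op": "move_arm", "data": {
  "moves": [4,0,0,-3,0.95,0,0,0,0,0.95,0,0,0,0,0.95]
}}

```text
time: 6.45
eef_pos: [0.6216, -0.0819, 0.2508]
orientation: [0.624, 0.781, 0.002, -0.0]
ft_force: [-0.3, 12.0, 6.0]
width: 0.012
gripper_force: 59.1
```

Emit:
{"op": "move_arm", "data": {
  "moves": [0,0,0,0,0.4,0,0,0,0,0.4,0,0,0,0,0.4,0,0,0,0,0.4,0,0,10,0,0.4,0,0,20,0,0.4,0,0,20,0,0.4,0,0,20,0,0.4,-30,0,10,4,0.4,-40,0,0,4,0.4]
}}

```text
time: 7.45
eef_pos: [0.5515, -0.0843, 0.3319]
orientation: [0.568, 0.823, 0.0, 0.001]
ft_force: [0.7, -0.4, 0.2]
width: 0.0513
gripper_force: 0.0
```

Emit:
{"op": "move_arm", "data": {
  "moves": [-30,30,0,4,0.4,-30,30,0,4,0.4,-20,40,0,4,0.4,-15,40,0,4,0.4,-15,40,0,4,0.4,-15,40,0,0,0.4,-10,40,0,0,0.4,0,40,0,0,0.4,0,20,0,0,0.4,0,0,0,0,0.4]
}}

```text
time: 8.45
eef_pos: [0.4156, 0.2382, 0.3307]
orientation: [0.416, 0.909, 0.0, 0.0]
ft_force: [0.6, -0.2, -0.1]
width: 0.0511
gripper_force: 0.0
```

```bash
python3 - <<'E'
from h import *
s=arm.state();print(s['time'],s['eef_pos'],s['width'],s['ft_force'],s['joint_positions']);m=Ro.from_quat(s['orientation']).as_matrix();print(m.round(3))
a=arm.capture('top');np.save('top1.npy',a)
c=cam('wrist');w=arm.capture('wrist');np.save('w2.npy',w)
import pickle;pickle.dump(c,open('c2.p','wb'))
A=cv2.resize(a[100:270,225:345],None,fx=3,fy=3,interpolation=cv2.INTER_CUBIC)[:384]
A=cv2.resize(a[125:253,250:345],None,fx=3,fy=3,interpolation=cv2.INTER_CUBIC)
cv2.imwrite('pics/c2.png',np.hstack([w,A]));print(A.shape)
E
```

```text
8.45 [0.41564358 0.23821947 0.33070551] 0.05108098050011694 [ 0.57254618 -0.21668779 -0.07250035] [ 2.46296105e-01 -2.58044257e-01 -1.99072143e-01  1.62885108e+00
  3.94427274e-04  1.10473094e+00]
[[-0.654  0.757  0.001]
 [ 0.757  0.654  0.001]
 [-0.     0.001 -1.   ]]
(384, 285, 3)
```

View pics/c2.png

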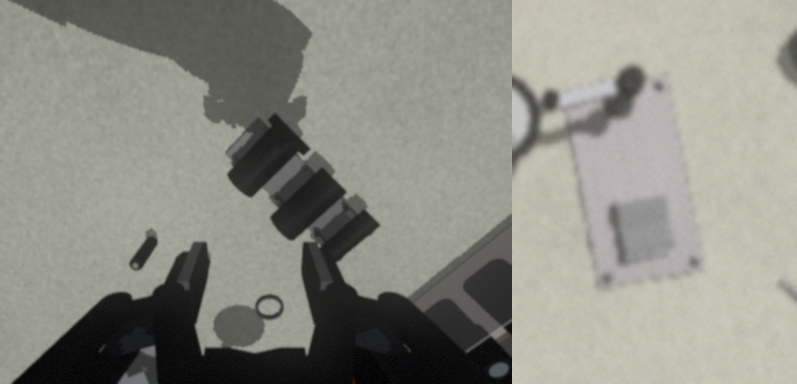

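The magnifier is clear (pin at (550,100), post at (630,80) in the right crop) and the V-block is visible at (642,230). The wrist view shows the barrel at (265,155) with its collar at (287,130). Next I'll align over the barrel.

Emit:
{"op": "move_arm", "data": {
  "moves": [3,4,-10,-6,0.3,0,0,-20,-6,0.3,0,0,-20,-6,0.3,0,0,-20,-6,0.3,0,0,-20,-6,0.3,0,0,0,-6,0.3,0,0,0,-7,0.3,0,0,0,0,0.3]
}}

```text
time: 9.35
eef_pos: [0.4194, 0.239, 0.2402]
orientation: [0.723, 0.691, 0.0, 0.0]
ft_force: [-0.1, 0.6, -0.8]
width: 0.0597
gripper_force: 0.0
```

```bash
python3 - <<'E'
from h import *
s=arm.state();print(s['time'],s['eef_pos'],s['width'],s['ft_force'],s['joint_positions']);m=Ro.from_quat(s['orientation']).as_matrix();print(m.round(3))
c=cam('wrist');w=arm.capture('wrist');np.save('w3.npy',w)
import pickle;pickle.dump(c,open('c3.p','wb'))
cv2.imwrite('pics/w3.png',w)
u=np.array([-.037,-.999]) if 0 else np.array([.04,.999])
b=np.array([.4192,.242])
for k in(-.04,0,.04,.052):print(k,proj(c,[*(b+k*u),.053]),proj(c,[*(b+k*u),.075]))
E
```

```text
9.35 [0.41941632 0.23900894 0.24019166] 0.05974841118074324 [-0.07738389  0.58398668 -0.84674008] [ 2.46315441e-01 -2.61893720e-01 -3.66653503e-01  1.46580757e+00
 -3.12982324e-04  1.86199509e+00]
[[ 0.045  0.999  0.   ]
 [ 0.999 -0.045 -0.   ]
 [-0.     0.    -1.   ]]
-0.04 [253.20121599 225.14909665] [253.11713082 235.77180803]
0 [252.90724026 185.74059406] [252.79414653 193.631798  ]
0.04 [252.58311538 142.2904911 ] [252.43511579 146.78878103]
0.052 [252.47929462 128.37294593] [252.31946001 131.6990822 ]
```

View pics/w3.png

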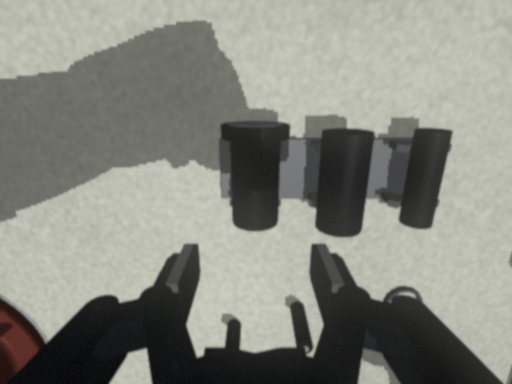

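The wrist view shows the barrel centred at u≈255 with its lower end at v≈229. The collar spans v≈121–139, a few px above my prediction, so I'll measure that more precisely.

```bash
python3 - <<'E'
from h import *
import pickle
c=pickle.load(open('c3.p','rb'));w=np.load('w3.npy');g=w.max(2).astype(int)
print('col',g[112:150,250:260].mean(1).round().astype(int).tolist(),'| 218+',g[218:240,250:260].mean(1).round().astype(int).tolist())
for r in(126,132,150,180,215):
    m=np.where(g[r,200:300]<60)[0]+200;print(r,m.min(),m.max())
for v,z in((229.5,.075),(139,.083),(127,.083)):print(v,ray(c,255,v,z))
# top view
c=cam('top');t=np.load('top0.npy').max(2).astype(int)
r=235
print('top row',[ (x,int(t[233:237,x].mean())) for x in range(130,176)])
for u in(132,135,143,145,170,171):print(u,[ray(c,u,235,z)[1].round(4) for z in(.031,.053,.075,.083)])
E
```

```text
col [115, 115, 114, 113, 113, 113, 113, 108, 96, 79, 67, 64, 65, 69, 69, 60, 48, 42, 41, 41, 41, 39, 39, 39, 39, 38, 37, 37, 36, 36, 36, 35, 35, 35, 35, 33, 34, 34] | 218+ [57, 58, 59, 59, 59, 59, 59, 60, 61, 62, 62, 69, 101, 146, 177, 189, 192, 195, 195, 194, 192, 191]
126 221 287
132 222 287
150 229 280
180 231 277
215 234 276
229.5 [0.41956291 0.20817443 0.075     ]
139 [0.42317968 0.28932919 0.083     ]
127 [0.42358644 0.29840813 0.083     ]
top row [(130, 175), (131, 175), (132, 173), (133, 156), (134, 117), (135, 76), (136, 59), (137, 58), (138, 56), (139, 57), (140, 56), (141, 55), (142, 57), (143, 58), (144, 57), (145, 57), (146, 57), (147, 58), (148, 56), (149, 57), (150, 56), (151, 58), (152, 56), (153, 58), (154, 56), (155, 58), (156, 58), (157, 58), (158, 59), (159, 60), (160, 59), (161, 58), (162, 59), (163, 58), (164, 59), (165, 59), (166, 59), (167, 65), (168, 82), (169, 120), (170, 159), (171, 175), (172, 176), (173, 177), (174, 178), (175, 179)]
132 [np.float64(0.317), np.float64(0.3103), np.float64(0.3037), np.float64(0.3013)]
135 [np.float64(0.3078), np.float64(0.3014), np.float64(0.2949), np.float64(0.2925)]
143 [np.float64(0.2835), np.float64(0.2774), np.float64(0.2713), np.float64(0.2691)]
145 [np.float64(0.2774), np.float64(0.2714), np.float64(0.2655), np.float64(0.2633)]
170 [np.float64(0.2013), np.float64(0.1967), np.float64(0.1921), np.float64(0.1904)]
171 [np.float64(0.1982), np.float64(0.1937), np.float64(0.1891), np.float64(0.1875)]
```

Emit:
{"op": "move_arm", "data": {
  "moves": [2,7,-20,0,0.3,0,0,-25,0,0.3,0,0,-25,0,0.3,0,0,-25,0,0.3,0,0,-20,0,0.3,0,0,-10,0,0.3,0,0,0,0,0.3]
}}

```text
time: 10.1
eef_pos: [0.4205, 0.2466, 0.114]
orientation: [0.721, 0.693, -0.001, -0.0]
ft_force: [0.0, -0.0, 0.1]
width: 0.0596
gripper_force: 0.0
```

Emit:
{"op": "move_arm", "data": {
  "moves": [0,0,0,0,0.7,0,0,0,0,0.7,0,0,0,0,0.7,0,0,0,0,0.7,0,0,0,0,0.7]
}}

```text
time: 10.6
eef_pos: [0.4205, 0.2472, 0.1164]
orientation: [0.721, 0.693, -0.0, -0.0]
ft_force: [-8.6, -2.1, 7.0]
width: 0.0427
gripper_force: 60.5
```

Emit:
{"op": "move_arm", "data": {
  "moves": [0,0,5,0,0.7,0,0,10,0,0.7,0,0,20,0,0.7,0,0,30,0,0.7,0,0,40,0,0.7,0,0,40,0,0.7,0,0,30,0,0.7,0,0,10,0,0.7,0,-10,0,0,0.7,0,-20,0,0,0.7]
}}

```text
time: 11.6
eef_pos: [0.4207, 0.2169, 0.2986]
orientation: [0.721, 0.693, -0.001, -0.0]
ft_force: [0.1, -0.8, -2.6]
width: 0.0416
gripper_force: 61.3
```

Emit:
{"op": "move_arm", "data": {
  "moves": [0,-30,0,1,0.7,0,-40,0,1,0.7,0,-40,0,1,0.7,0,-40,0,1,0.7,0,-40,0,1,0.7,0,-40,0,1,0.7,0,-40,0,1,0.7,0,-40,0,1,0.7,0,-40,0,1,0.7,0,-40,0,1,0.7]
}}

```text
time: 12.6
eef_pos: [0.4199, -0.1746, 0.2978]
orientation: [0.658, 0.753, -0.0, -0.001]
ft_force: [0.2, -0.6, -2.4]
width: 0.0419
gripper_force: 61.4
```

Emit:
{"op": "move_arm", "data": {
  "moves": [0,-40,0,1,0.7,0,-20,0,0,0.7,0,-10,0,0,0.7,0,0,0,0,0.7,0,0,0,0,0.7]
}}

```text
time: 13.1
eef_pos: [0.4208, -0.242, 0.2992]
orientation: [0.652, 0.758, 0.0, -0.001]
ft_force: [0.1, -0.1, -2.8]
width: 0.0423
gripper_force: 61.4
```

```bash
python3 - <<'E'
from h import *
import pickle
s=arm.state();print(s['time'],s['eef_pos'],s['width'],s['ft_force'],s['wrist_torque']);m=Ro.from_quat(s['orientation']).as_matrix();print(m.round(3))
c=cam('wrist');w=arm.capture('wrist');np.save('w4.npy',w);pickle.dump(c,open('c4.p','wb'))
t=arm.capture('side');np.save('side4.npy',t)
ca=w[20:220,180:450];cv2.imwrite('pics/w4.png',cv2.resize(ca,None,fx=2.9,fy=2.9,interpolation=cv2.INTER_CUBIC))
print('seat',proj(c,[.508,-.1745,.071]))
E
```

```text
13.1 [ 0.42080334 -0.24195191  0.29920669] 0.04233199321555093 [ 0.12135851 -0.11061905 -2.79531193] [ 0.00989538 -0.0662129  -0.01800354]
[[-0.15   0.989 -0.001]
 [ 0.989  0.15   0.001]
 [ 0.001 -0.001 -1.   ]]
seat [350.05004149 124.96046759]
```

View pics/w4.png

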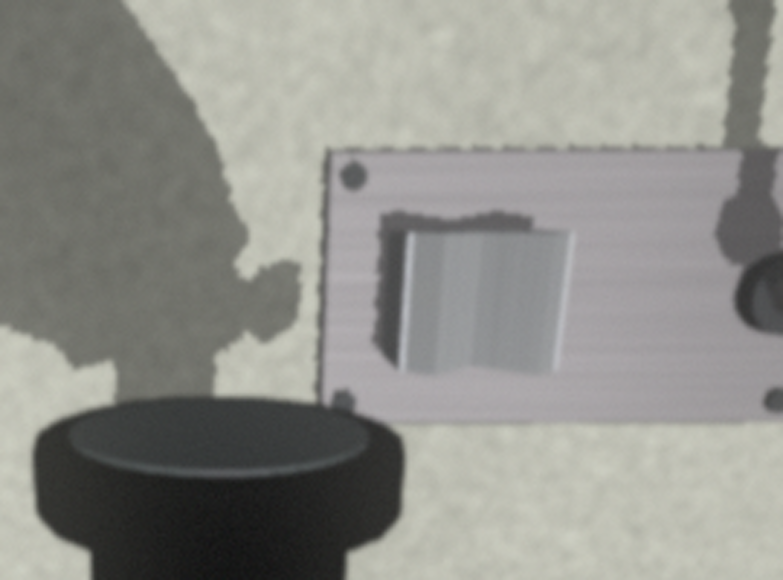

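The crop shows the V-block with corners at about (407,232), (575,232), (400,370) and (556,372), and the groove bottom at u≈470. The plate's top edge is level, so the yaw already matches. The carried barrel's collar is level at the lower left.

```bash
python3 - <<'E'
from h import *
import pickle
c=pickle.load(open('c4.p','rb'))
R=lambda u,v,z:ray(c,180+u/2.9-.3,20+v/2.9-.3,z)
ey=np.array([-np.sin(np.radians(8.7)),np.cos(np.radians(8.7))]);ex=np.array([ey[1],-ey[0]])
P=np.array([.508,-.1745])
def sh(n,p):print(n,p.round(4),'block xy mm rel',(1000*ex@(p[:2]-P)).round(1),(1000*ey@(p[:2]-P)).round(1))
for z in(.048,.035):
  for k in((407,232),(575,232),(400,370),(556,372)):sh(('c',z),R(*k,z))
for k in((472,232),(470,363)):sh('valley',R(*k,.040))
for k in((325,150),(318,405),(783,148)):sh('plate',R(*k,.012))
w=np.load('w4.npy').max(2).astype(int)
for r in(105,125,140):print(r,w[r,312:385].tolist())
for u in (330,342,355,368):print(u,w[92:156,u-1:u+2].mean(1).astype(int).tolist())
# expected pixel columns for profile at mid
for bx,z in((-30,.012),(-30,.048),(-19,.059),(0,.04),(19,.059),(30,.048),(30,.012)):
  print(bx,z,[proj(c,[*(P+ex*bx/1000+ey*y/1000),z]).round(1).tolist() for y in(25,0,-25)])
E
```

```text
('c', 0.048) [ 0.478  -0.1553  0.048 ] block xy mm rel -26.8 23.5
('c', 0.048) [ 0.5379 -0.1462  0.048 ] block xy mm rel 33.8 23.4
('c', 0.048) [ 0.4865 -0.2046  0.048 ] block xy mm rel -25.8 -26.5
('c', 0.048) [ 0.5453 -0.1964  0.048 ] block xy mm rel 33.5 -27.3
('c', 0.035) [ 0.4808 -0.1552  0.035 ] block xy mm rel -24.0 23.2
('c', 0.035) [ 0.5431 -0.1458  0.035 ] block xy mm rel 39.1 23.1
('c', 0.035) [ 0.4896 -0.2065  0.035 ] block xy mm rel -23.0 -28.8
('c', 0.035) [ 0.5508 -0.198   0.035 ] block xy mm rel 38.8 -29.7
valley [ 0.5035 -0.1517  0.04  ] block xy mm rel -1.0 23.3
valley [ 0.5147 -0.199   0.04  ] block xy mm rel 2.9 -25.2
plate [ 0.4474 -0.1301  0.012 ] block xy mm rel -53.2 53.1
plate [ 0.4638 -0.2298  0.012 ] block xy mm rel -52.1 -48.0
plate [ 0.6234 -0.1027  0.012 ] block xy mm rel 125.0 53.5
105 [100, 89, 79, 78, 78, 76, 83, 112, 158, 179, 168, 148, 142, 142, 141, 142, 141, 142, 140, 141, 144, 149, 153, 154, 154, 154, 152, 153, 154, 154, 155, 154, 153, 153, 148, 146, 147, 144, 146, 144, 141, 141, 142, 142, 142, 143, 145, 145, 145, 144, 144, 145, 145, 144, 144, 14
[... 1809 characters left out ...]
 166, 166, 157, 142, 134, 140, 144, 144, 145, 146, 144, 146, 146, 145, 146, 146, 146, 147, 146, 147, 147, 147, 148, 147, 148, 148, 149, 149, 149, 150, 150, 150, 151, 151, 151, 152, 152, 152, 153, 153, 155, 153, 154, 154, 155, 154, 156, 155, 157, 156, 157, 159, 160, 164, 168, 171, 170, 170, 170, 172]
-30 0.012 [[310.8, 97.6], [309.5, 119.7], [308.2, 140.8]]
-30 0.048 [[317.0, 98.2], [315.4, 122.7], [313.9, 146.0]]
-19 0.059 [[330.2, 98.4], [328.1, 123.7], [326.2, 147.8]]
0 0.04 [[343.6, 98.0], [341.3, 121.9], [339.2, 144.7]]
19 0.059 [[367.8, 98.3], [364.8, 123.7], [361.9, 147.7]]
30 0.048 [[374.5, 98.1], [371.4, 122.6], [368.5, 145.9]]
30 0.012 [[362.5, 97.5], [360.0, 119.6], [357.6, 140.7]]
```

```bash
python3 - <<'E'
from h import *
import pickle
c=pickle.load(open('c4.p','rb'))
T=np.array([.4208,-.24195]);ex=np.array([.989,.15]);ey=np.array([-.15,.989])
for u,v,z in((220,475,.2658),(220,396,.2058),(36,450,.2358),(404,450,.2358),(92,570,.2358),(346,570,.2358)):
    p=ray(c,180+u/2.9-.3,20+v/2.9-.3,z);print((1000*ex@(p[:2]-T)).round(1),(1000*ey@(p[:2]-T)).round(1))
E
```

```text
1.4 52.9
1.6 50.5
-28.4 47.9
31.4 47.9
-20.3 26.7
23.1 26.7
```

Emit:
{"op": "move_arm", "data": {
  "moves": [20,15,0,0,0.7,30,22,0,0,0.7,25,19,0,0,0.7,14,10,-10,0,0.7,0,0,-30,0,0.7,0,0,-30,0,0.7,0,0,-30,0,0.7,0,0,-25,0,0.7,0,0,-15,0,0.7,0,0,-5,0,0.7]
}}

```text
time: 14.2
eef_pos: [0.5095, -0.1757, 0.1535]
orientation: [0.652, 0.759, -0.0, -0.001]
ft_force: [-0.3, -0.5, -1.6]
width: 0.042
gripper_force: 61.5
```

Emit:
{"op": "move_arm", "data": {
  "moves": [0,0,0,0,0.7,0,0,0,0,0.7]
}}

```text
time: 14.4
eef_pos: [0.5107, -0.1771, 0.1564]
orientation: [0.652, 0.758, 0.0, 0.001]
ft_force: [-0.4, -0.4, -1.5]
width: 0.0421
gripper_force: 61.5
```

```bash
python3 - <<'E'
from h import *
s=arm.state();print(s['time'],s['eef_pos'],s['ft_force'],s['wrist_torque'])
t=arm.capture('side');o=arm.capture('top')
A=cv2.resize(t[200:300,200:325],(500,400),interpolation=cv2.INTER_CUBIC)
B=cv2.resize(o[125:253,245:345],(300,400)[:2] if 0 else (300,384),interpolation=cv2.INTER_CUBIC)
B=cv2.copyMakeBorder(B,0,16,0,0,cv2.BORDER_CONSTANT)
cv2.imwrite('pics/s5.png',np.hstack([A,B]))
E
```

```text
14.4 [ 0.5107206  -0.17706753  0.15640544] [-0.37048509 -0.42956362 -1.46283105] [-0.03575813  0.0002223   0.03026628]
```

View pics/s5.png

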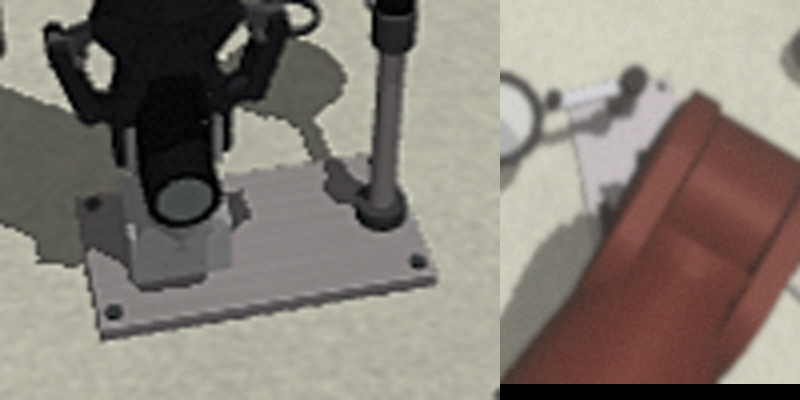

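The side view shows the barrel hanging right over the groove, aligned with it, and the arm blocks the top view. I'll descend slowly now.

Emit:
{"op": "move_arm", "data": {
  "moves": [0,0,-6,0,0.7,0,0,-5,0,0.7,0,0,-3,0,0.7,0,0,-2,0,0.7,0,0,-1,0,0.7,0,0,0,0,0.7]
}}

```text
time: 15.1
eef_pos: [0.51, -0.1768, 0.1378]
orientation: [0.652, 0.758, 0.0, -0.0]
ft_force: [0.2, -0.3, -3.0]
width: 0.0414
gripper_force: 61.5
```

Emit:
{"op": "move_arm", "data": {
  "moves": [0,0,-1,0,0.7,0,0,0,0,0.7,0,0,-1,0,0.7,0,0,0,0,0.7]
}}

```text
time: 15.5
eef_pos: [0.5101, -0.1768, 0.1358]
orientation: [0.652, 0.758, 0.0, -0.0]
ft_force: [0.5, -0.5, -1.3]
width: 0.0423
gripper_force: 61.5
```

Emit:
{"op": "move_arm", "data": {
  "moves": [0,0,-0.5,0,0.7,0,0,0,0,0.7,0,0,-0.5,0,0.7,0,0,0,0,0.7]
}}

```text
time: 15.9
eef_pos: [0.5102, -0.1769, 0.1351]
orientation: [0.652, 0.758, 0.0, 0.0]
ft_force: [-0.0, 0.4, -2.0]
width: 0.0419
gripper_force: 61.5
```

Emit:
{"op": "move_arm", "data": {
  "moves": [0,0,-0.5,0,0.7,0,0,0,0,0.7]
}}

```text
time: 16.1
eef_pos: [0.5105, -0.1769, 0.1348]
orientation: [0.652, 0.758, 0.0, 0.001]
ft_force: [1.4, 0.6, 1.4]
width: 0.042
gripper_force: 61.7
```

Emit:
{"op": "move_arm", "data": {
  "moves": [0,0,-0.5,0,0.7,0,0,0,0,0.7]
}}

```text
time: 16.3
eef_pos: [0.5105, -0.177, 0.1347]
orientation: [0.652, 0.758, 0.0, 0.001]
ft_force: [1.8, 1.4, 5.2]
width: 0.0421
gripper_force: 62.4
```

Emit:
{"op": "move_arm", "data": {
  "moves": [0.4,0,-0.5,0,0.7,0,0,0,0,0.7]
}}

```text
time: 16.5
eef_pos: [0.5107, -0.177, 0.1346]
orientation: [0.652, 0.758, -0.0, 0.0]
ft_force: [-2.8, 1.9, 8.9]
width: 0.042
gripper_force: 62.9
```

Emit:
{"op": "move_arm", "data": {
  "moves": [0,0,-0.4,0,0.7,0,0,0,0,0.7,0,0,0,0,0.7]
}}

```text
time: 16.8
eef_pos: [0.5107, -0.177, 0.1346]
orientation: [0.652, 0.758, -0.0, 0.001]
ft_force: [-2.8, 3.1, 12.9]
width: 0.0421
gripper_force: 63.1
```

Emit:
{"op": "move_arm", "data": {
  "moves": [-0.2,0,-0.1,0,0.7,0,0,0,0,0.7,0,0,0,0,0.7,0,0,0,0,0.7,0,0,0,0,0.7,0,0,0,0,0.7,0,0,0,0,0.7,0,0,0,0,0.7,0,0,0,0,0.7,0,0,0,0,0.7]
}}

```text
time: 17.8
eef_pos: [0.5107, -0.177, 0.1345]
orientation: [0.652, 0.758, 0.0, 0.001]
ft_force: [-2.6, 2.2, 13.8]
width: 0.042
gripper_force: 63.1
```

```bash
python3 - <<'E'
from h import *
s=arm.state();print(s['time'],s['eef_pos'],s['ft_force'],s['wrist_torque'])
t=arm.capture('side')
w=arm.capture('wrist')
A=cv2.resize(t[205:285,215:305],(450,400),interpolation=cv2.INTER_CUBIC)
B=cv2.resize(w[60:320,150:370],(338,400),interpolation=cv2.INTER_CUBIC)
cv2.imwrite('pics/s6.png',np.hstack([A,B]))
E
```

```text
17.8 [ 0.51065495 -0.17700559  0.13453226] [-2.64472936  2.17834688 13.79124526] [0.58262671 0.71045255 0.20230447]
```

View pics/s6.png

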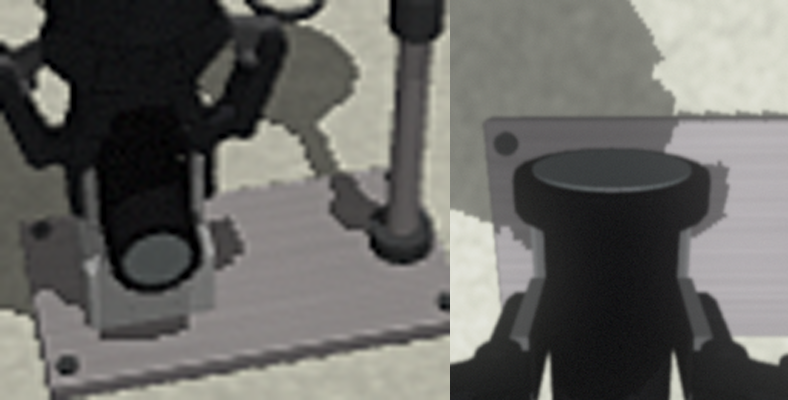

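The barrel is seated in the V, with its end face at (155,262) in the left crop and the collar clear of the block in the wrist view. The push is steady at about 14–16 N, so I'm handing the job in.

```bash
python3 -c "
from plant import arm
print(arm.finish_job())"
```

```text
the job is handed in; nothing more can be done
None
```

The job is handed in: the magnifier is swung about 1.5 rad aside, and the collared barrel is held pressed in the middle of the V-block with a steady push of about 15 N, the collar outside the block's +y end.

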